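Page the workshop: intercom on, ring, intercom off

TASK

Page the workshop from the front desk: press the far end of the intercom's wide rocker all the way down to switch it on, then ring the counter bell by pressing its plunger, then press the near end of the wide rocker all the way down to switch it off again. Touch lightly; nothing needs gripping: do not lift or tip the bell, push it away or press hard, and ring it only while the intercom is on. Leave the narrow rocker and everything else on the desk as it is.

Things in the scene. Friction and masses are not known exactly. Their poses are not given: they have to be found in the camera images.
- console: grey desk intercom, box 150 (x) x 180 (y) x 50 mm high, fixed; origin at the centre of its underside, z up, far side at +x. On top two white rockers tipping about its y axis: wide (45 mm wide, 100 long, at y = +45 mm), narrow (22 mm wide, 60 long, at y = -20 mm); a 120 mm tall microphone stands at x = 45, y = -68 mm
- wide_rocker (a joint): tilt of the wide rocker in rad: 0 = off, far end up and near end down; 0.34 = on, far end pressed down to the stop. A stiff hinge: it takes about 2 N at the pads, stays where it is left, with rigid stops at both ends
- wide_rocker_far (a point): point on the top face of the wide rocker, 42 mm from its pivot towards its far end, on its centre line; moves with the rocker, about 77 mm above the desk when up and 63 mm when down
- wide_rocker_near (a point): the same point at the wide rocker's near end; about 63 mm above the desk when the rocker is off, 77 mm when it is on
- narrow_rocker (a joint): tilt of the narrow rocker in rad, 0 to 0.34, same sense; any start value; not part of the job
- narrow_rocker_far (a point): point on the top face of the narrow rocker, 24 mm from its pivot towards its far end
- bell: loose counter bell, 0.35 kg: steel dome 45 mm high on a black base 84 mm across; origin at the centre of its underside, z up
- bell_plunger (a joint): how far the bell's plunger is pushed down, in m: 0 = up, 0.008 = rigid stop; it springs back by itself; 1.2 N starts it, 4.4 N holds it fully down; the bell rings at 0.005
- bell_top (a point): centre of the top face of the bell's plunger, a steel disc 20 mm across, 63 mm above the desk when up
- mug: white ceramic mug, 76 mm across, 90 mm high, handle to one side; loose; origin at the centre of its underside; not part of the job
- goggle_box: cardboard goggle carton 170 x 110 x 85 mm high with a goggle outline on its top; loose; origin at the centre of its underside; not part of the job
- stapler: black stapler 130 x 34 x 44 mm high; loose; origin at the centre of its underside; not part of the job
- tape_roll: clear tape roll lying flat, 70 mm across, 24 mm high; loose; origin at the centre of its underside; not part of the job
- pump_bottle: clear bottle, 52 mm across, 150 mm high; loose; origin at the centre of its underside; not part of the job
- notepad: white notepad 100 x 150 x 18 mm; loose; origin at the centre of its underside; not part of the job
Mind the look-alikes: they are no part of the job. What is shaped like the bell but blue, orange or purple is not meant.

How it is judged (in metres and radians):
On the way, in this order (a step that is already met when the one before it is completed fails the run):
1. the wide rocker is pressed on (far end down) (value of joint wide_rocker above 0.27 rad), for 0.1 s.
2. the bell's plunger is pressed until it rings, with the intercom on (value of joint bell_plunger above 0.005 m and value of joint wide_rocker above 0.25 rad), for 0.02 s.
3. the wide rocker is pressed off (near end down), with the plunger up (value of joint wide_rocker below 0.07 rad and value of joint bell_plunger below 0.002 m), for 0.1 s.
At the end, for the whole second after the job is handed in: the wide rocker is off (within 0.07 rad of its stop), the plunger is up, the bell stands upright at rest within 30 mm of where it began, the narrow rocker's end is within 4 mm and all other things within 30 mm of where they began (all of step 3 and distance of each of bell, mug, goggle_box, stapler, tape_roll, pump_bottle, notepad from where it was at the start of the episode below 0.03 m and height (world z) of bell below 0.005 m and angle between bell's own z axis and vertical below 0.1 rad and linear speed of bell below 0.02 m/s and distance of narrow_rocker_far from where it was at the start of the episode below 0.004 m); the robot touches nothing.
It fails at once if the bell is rung while the intercom is off (value of joint bell_plunger above 0.004 m and value of joint wide_rocker below 0.2 rad).
It fails at once if the bell is lifted or tipped, or pushed more than 30 mm (height (world z) of bell above 0.008 m or angle between bell's own z axis and vertical above 0.25 rad or distance of bell from where it was at the start of the episode above 0.03 m).
It fails at once if the bell or the intercom is pressed hard (over 30 N) (contact force between any of the arm, the fingers and bell above 30 N or contact force between any of the arm, the fingers and console above 30 N).
It fails at once if the narrow rocker is moved (distance of narrow_rocker_far from where it was at the start of the episode above 0.004 m).
It fails at once if something else on the desk is pushed or lifted more than 30 mm (distance of any of mug, goggle_box, stapler, tape_roll, pump_bottle, notepad from where it was at the start of the episode above 0.03 m).
It also fails if it takes over 53 s, if anything falls off the work surface, if the arm or the gripper's body presses on something with over 40 N, if the wrist force passes 120 N, or if a joint passes its speed limit or range.

ROBOT

A 6-joint arm with a two-finger parallel gripper is mounted at the origin on the work surface. World frame = base frame: x ahead of the robot, y to its left, z up, the work surface at z = 0. Lengths are in mm, angles in rad, forces in N, time in s.
With the tool pointing down it reaches from about 300 to 775 mm from the base axis. Payload 14.6 kg.
Tool frame: the origin (TCP) lies between the finger pads; the fingertips stand ahead of it and the grasp point (between the pads) lies 5 mm behind it (ctrl.tips_ahead is the z of the fingertips in the tool frame, in mm); z points along the fingers, y is the line along which they close (so a half turn about z gives the same grasp; the last joint's range is limited). The gripper opens to 85 mm and grips with 20 to 120 N. Pads are 22 mm wide; open, the fingers measure 114 mm over their backs; the gripper's body (76 mm by 85 mm) begins 54 mm behind the grasp point. The pads swing forward as they close: fully open they stand 13 mm farther back than shut.
Start: joints at [-1.246, 0.3, 1.521, -0, 1.321, -0.067], TCP at [210.011, -508.316, 245.281] pointing down, gripper open.
Joint ranges: [-3.03, 3.03], [-0.79, 2.21], [0.23, 2.52], [-1.04, 4.18], [0, 3.07], [-2.55, 2.55]. Speed limits (rad/s): [2.22, 2.22, 2.57, 3.14, 3.14, 3.14].

INTERFACE

Orientations are given as a 3x3 rotation matrix whose columns are the frame's x, y, z axes.
In Python, from workcell import ctrl, imaging gives the robot as it stands.
- The arm moves only by the tool servo_tool, never from a script. Its argument "series" is a list of rows, each a list of 7 numbers: the gripper's target within -1 to 1 (shut at 1, half-way at 0, fully open at -1), then the shift along the world's x, y, z in cm, then the turn, a rotation vector about the world's x, y, z in rad. A call has 1 to 10 rows; each row is the pose to reach, as a shift and turn from the pose commanded when the call began; what a row does not reach only later rows make up. A row lasts 1/10 s, in which the tool goes at most 50 mm and 8.59 degrees, less where a joint would pass 70% of its speed; a pose out of reach is approached as far as the arm can. A call with a gripper value outside its range is refused whole. The fingers move at their own pace and stop on an object; the grip force is fixed at half the most. Time passes only in rows, so rows that repeat a pose let the fingers close. It gives the time, the measured TCP pose, the force, the opening and the grip force at its end, in the units of the state.
- ctrl.read_state(): the state, without advancing time (a new reading comes with each control period).
- imaging.read_camera(name): name is "scene" or "top" or "wrist"; returns (picture, depth): 400x640x3 uint8, red, green, blue; 400x640 float32, mm along the optical axis (not along the pixel's ray), 0 where there is no reading.
- imaging.camera_params(name): a dict with "mtx" (3x3 intrinsics, pixels), "k1" (the pictures are not rectified: a ray, as slopes to the right and down, at radius r is drawn at 1 + k1 r^2 times it, then the intrinsics apply), "extrinsics" (4x4, takes a point from world to camera coordinates). Camera axes: x right, y down, z forward; pixel columns grow to the right and rows downward; lengths in mm; the calibration is good to about 2 mm. A picture is of the moment at which its call begins: read the wrist's pose just before it. camera_params takes no time and is no camera call; for the wrist camera it gives the pose at the moment of the call.
- ctrl.finish_job(): hands the job in; it is judged then, once.
The state is a dict: "clock": time; "joints": joint angles; "joint_velocities": joint speeds; "joint_torque": joint torques, N m; "position": TCP position; "orientation": TCP orientation; "contact_force": force on the tool from outside, world axes, zero at the start; "wrist_torque": the same for the moment, N m; "gripper_width": opening from 0.0 (shut) to 1.0 (fully open); "grip_force": force on a finger pad.
Only numpy, scipy, OpenCV 4.12 (cv2) and the standard library are available. Lean on these libraries where they do the work, as an engineer would, in place of code of your own. Each camera call takes 0.05 s, during which the arm holds its last target. There are 200 camera calls.

## Working session

There is one attempt and no reset: what is moved stays moved. The work goes in short steps, Python scripts to look and compute and a tool call to move; the robot and the scene stay as the last step left them, time stands still between calls to the robot, and variables do not carry over. Pictures are saved under pics/ and viewed, at most 10 in all, crops included, and the job is handed in when it is done.

Besides the shell and the picture viewer there is one more tool, called after "Request:" as name([rows], argument=value, ...), one row to a line, values as JSON. servo_tool: Moves the arm, as the interface text tells. Its arguments: {"type":"object","properties":{"series":{"type":"array","items":{"type":"array","items":{"type":"number"}}}},"required":["series"]}

```bash
mkdir -p pics; cat > h.py <<'E'
import numpy as np,cv2
from workcell import ctrl,imaging
def grab(n,f):
    p=imaging.camera_params(n); im,d=imaging.read_camera(n)
    cv2.imwrite(f'pics/{f}.png',im[:,:,::-1]); np.savez(f'pics/{f}.npz',im=im,d=d,mtx=p['mtx'],k1=p['k1'],E=p['extrinsics']); return im,d
def w(f,u,v,z=None,r=2):
    D=np.load(f'pics/{f}.npz'); K=D['mtx'];E=D['E']
    dc=np.array([float(D['k1']),0,0,0])
    x,y=cv2.undistortPoints(np.array([[[u,v]]],float),K,dc)[0,0]
    ray=np.array([x,y,1]);R=E[:3,:3];t=E[:3,3]
    if z is None:
        p=D['d'][int(v)-r:int(v)+r+1,int(u)-r:int(u)+r+1];s=np.median(p[p>0])
    else:
        o=-R.T@t; s=(z-o[2])/(R.T@ray)[2]
    return R.T@(ray*s-t)
E
python3 - <<'E'
from h import *
grab('scene','s0');grab('top','t0')
s=ctrl.read_state();print(s['clock'],s['position'],s['orientation'],ctrl.tips_ahead)
E
```

```text
0.1 [ 209.95413931 -508.14012836  244.76247359] [[ 9.24224733e-01  3.81848848e-01 -3.17387819e-04]
 [ 3.81848969e-01 -9.24224195e-01  1.00089976e-03]
 [ 8.88549165e-05 -1.04625052e-03 -9.99999449e-01]] 14.0
```

View pics/t0.png

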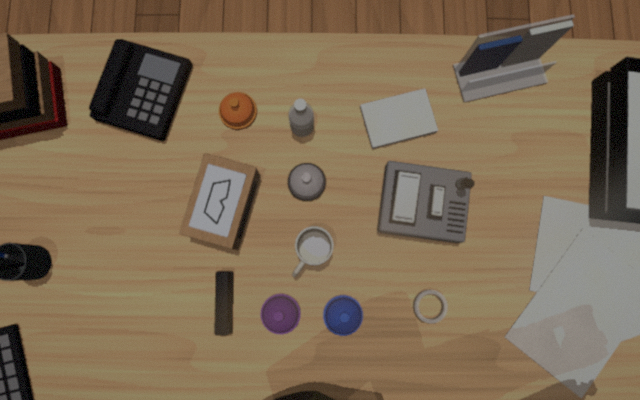

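View pics/s0.png

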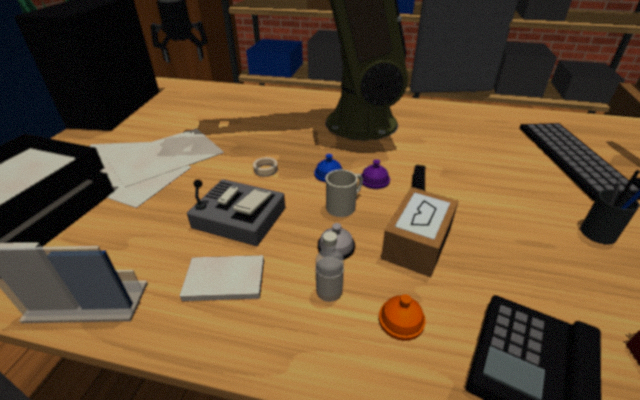

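Top picture, bell-shaped candidates: orange (238,110), steel/grey (307,181), purple (281,313), blue (343,315). The steel one is the target. The console is at (425,202), with the wide rocker at (405,197), the narrow one at (437,201) and the mic at (465,183).

```bash
python3 - <<'E'
from h import *
im=cv2.imread('pics/t0.png')[140:260,280:490]
cv2.imwrite('pics/c0.png',cv2.resize(im,None,fx=3.8,fy=3.8,interpolation=cv2.INTER_CUBIC))
for n,u,v in [('bell',307,178),('wide far',407,177),('wide mid',405,197),('wide near',402,218),('nar far',439,188),('nar near',436,214),('mug',314,246),('bottle',301,105),('desk',340,270)]:
    print(n,w('t0',u,v,r=1).round(1))
E
```

```text
bell [625.5  31.6  62.5]
wide far [ 626.2 -170.9   76.8]
wide mid [ 586.2 -167.3   70.3]
wide near [ 544.  -161.5   64.2]
nar far [ 605.3 -237.6   69. ]
nar near [ 551.6 -229.4   71.9]
mug [489.6  16.7   4.4]
bottle [750.7  42.7 150.3]
desk [439.1 -38.7   1.4]
```

View pics/c0.png

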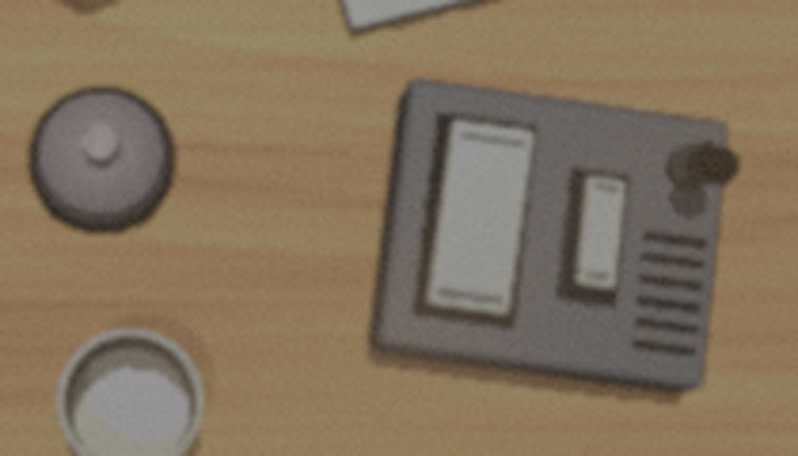

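```bash
python3 - <<'E'
from h import *
f=lambda a,b:(280+(a+.5)/3.8-.5,140+(b+.5)/3.8-.5)
print('bell',w('t0',*f(100,143),z=63)); print('base',w('t0',*f(103,160),z=8))
c=[w('t0',*f(a,b),z=z) for a,b,z in [(452,120,78),(535,128,78),(510,318,62),(427,305,62)]]
far=(c[0]+c[1])/2;near=(c[2]+c[3])/2;m=(far+near)/2;d=(far-near)[:2];L=np.hypot(*d);d/=L
print(L,m,'far',m[:2]+42*d,'near',m[:2]-42*d,d, np.hypot(*(c[0]-c[1])))
E
```

```text
bell [626.95607888  33.78926957  63.        ]
base [627.4021504   33.04550869   8.        ]Traceback (most recent call last):
  File "<stdin>", line 6, in <module>
TypeError: return arrays must be of ArrayType
```

Request:
servo_tool([
  [1,4.2,3.4,0,0,0,0],
  [1,8.4,6.8,0,0,0,0],
  [1,12.6,10.2,0,0,0,0],
  [1,16.8,13.6,0,0,0,0],
  [1,20.8,16.8,0,0,0,0],
  [1,25,20.2,0,0,0,0],
  [1,29.2,23.6,0,0,0,0],
  [1,33,26.8,0,0,0,0],
  [1,37,30,0,0,0,0],
  [1,41,33.5,0,0,0,0],
])

```text
clock: 1.1
position: [598.9, -190.8, 244.9]
orientation: [[0.924, 0.382, -0.001], [0.382, -0.924, 0.0], [-0.0, -0.0, -1.0]]
contact_force: [0.8, -0.5, 0.3]
gripper_width: 0.003
grip_force: 0.0
```

```bash
python3 - <<'E'
from h import *
f=lambda a,b:(280+(a+.5)/3.8-.5,140+(b+.5)/3.8-.5)
c=[w('t0',*f(a,b),z=z) for a,b,z in [(452,120,78),(535,128,78),(510,318,62),(427,305,62)]]
far=(c[0]+c[1])/2;near=(c[2]+c[3])/2;m=(far+near)/2;d=(far-near)[:2];L=np.hypot(d[0],d[1]);d/=L
print(L,m,'far',m[:2]+42*d,'near',m[:2]-42*d,d, np.linalg.norm(c[0]-c[1]))
grab('wrist','w0')
E
```

```text
99.60597708186937 [ 586.33577755 -169.81641998   70.        ] far [ 628.01159723 -175.0246878 ] near [ 544.65995786 -164.60815216] [ 0.99228142 -0.12400638] 44.6088670397163
```

View pics/w0.png

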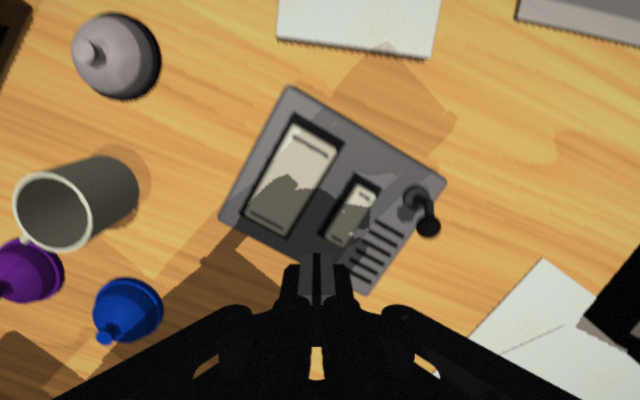

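Request:
servo_tool([
  [1,0.5,-0.2,-4,0,0,0],
  [1,0.5,-0.2,-8,0,0,0],
  [1,0.5,-0.2,-12,0,0,0],
  [1,0.5,-0.2,-13.5,0,0,0],
  [1,0.5,-0.2,-13.5,0,0,0],
  [1,0.5,-0.2,-13.5,0,0,0],
])

```text
clock: 1.75
position: [603.3, -194.8, 112.1]
orientation: [[0.924, 0.382, 0.002], [0.382, -0.924, -0.001], [0.002, 0.001, -1.0]]
contact_force: [0.8, -0.6, 0.2]
gripper_width: 0.001
grip_force: 0.0
```

Request:
servo_tool([
  [1,2.3,2.0,0,0,0,0],
  [1,2.3,2.0,0,0,0,0],
  [1,2.3,2.0,-0.8,0,0,0],
  [1,2.3,2.0,-1.6,0,0,0],
  [1,2.3,2.0,-2.0,0,0,0],
  [1,2.3,2.0,-2.0,0,0,0],
])

```text
clock: 2.35
position: [625.2, -174.8, 89.7]
orientation: [[0.924, 0.381, -0.001], [0.381, -0.924, 0.0], [-0.001, -0.0, -1.0]]
contact_force: [-0.3, -0.4, 1.5]
gripper_width: 0.003
grip_force: 0.0
```

Request:
servo_tool([
  [1,0,0,-0.3,0,0,0],
  [1,0,0,-0.6,0,0,0],
  [1,0,0,-0.9,0,0,0],
  [1,0,0,-0.9,0,0,0],
])

```text
clock: 2.75
position: [625.7, -174.5, 81.2]
orientation: [[0.924, 0.382, 0.0], [0.382, -0.924, -0.0], [0.0, 0.0, -1.0]]
contact_force: [1.2, -1.2, 2.1]
gripper_width: 0.005
grip_force: 1.1
```

Request:
servo_tool([
  [1,0,0,-0.1,0,0,0],
  [1,0,0,-0.2,0,0,0],
  [1,0,0,-0.2,0,0,0],
])

```text
clock: 3.05
position: [625.7, -174.5, 79.3]
orientation: [[0.924, 0.382, 0.0], [0.382, -0.924, -0.0], [0.0, 0.0, -1.0]]
contact_force: [2.8, -0.6, 3.3]
gripper_width: -0.003
grip_force: 1.8
```

Request:
servo_tool([
  [1,0,0,-0.1,0,0,0],
  [1,0,0,-0.1,0,0,0],
])

```text
clock: 3.25
position: [625.8, -174.5, 78.7]
orientation: [[0.924, 0.382, 0.001], [0.382, -0.924, -0.0], [0.001, 0.001, -1.0]]
contact_force: [3.3, -1.4, 5.7]
gripper_width: -0.002
grip_force: 3.1
```

Request:
servo_tool([
  [1,0,0,-0.1,0,0,0],
  [1,0,0,-0.1,0,0,0],
  [1,0,0,-0.1,0,0,0],
])

```text
clock: 3.55
position: [626.0, -174.5, 78.4]
orientation: [[0.924, 0.382, 0.001], [0.382, -0.924, -0.0], [0.001, 0.001, -1.0]]
contact_force: [0.1, -0.7, 10.9]
gripper_width: -0.002
grip_force: 5.7
```

Request:
servo_tool([
  [1,0,0,2,0,0,0],
  [1,0,0,5,0,0,0],
  [1,0,3,6.5,0,0,0],
  [1,0,7,6.5,0,0,0],
  [1,0,11,6.5,0,0,0],
  [1,0,15,6.5,0,0,0],
  [1,0.1,18,6.5,0,0,0],
  [1,0.1,20.8,6.5,0,0,0],
  [1,0.1,20.8,6.5,0,0,0],
  [1,0.1,20.8,6.5,0,0,0],
])

```text
clock: 4.55
position: [626.1, 33.8, 141.6]
orientation: [[0.924, 0.383, -0.002], [0.383, -0.924, -0.0], [-0.002, -0.001, -1.0]]
contact_force: [0.5, -0.7, -0.1]
gripper_width: -0.004
grip_force: 0.0
```

```bash
python3 - <<'E'
from h import *
grab('wrist','w1');print(ctrl.read_state()['position'])
grab('top','t1')
for n,u,v in [('far',409,177),('mid',406,197),('near',403,218),('nfar',439,188),('nnear',436,214)]: print(n,w('t1',u,v,r=1).round(1))
E
```

```text
[626.20236188  33.09998515 141.75085143]
far [ 628.6 -177.4   64.4]
mid [ 586.1 -169.2   70.8]
near [ 542.5 -160.8   79.6]
nfar [ 605.5 -237.9   68. ]
nnear [ 551.8 -229.7   70.6]
```

View pics/w1.png

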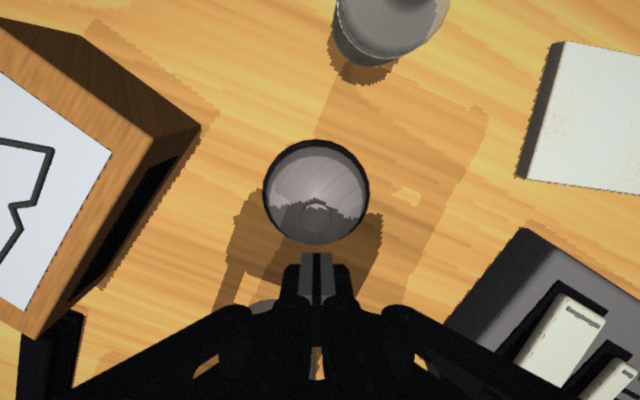

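```bash
python3 - <<'E'
from h import *
print(w('w1',316,206,z=63),w('w1',316,192,z=6))
E
```

```text
[635.4304187   37.45952039  63.        ] [629.14674943  34.90159954   6.        ]
```

Request:
servo_tool([
  [1,0,0,-2,0,0,0],
  [1,0,0,-4,0,0,0],
  [1,0,0,-5.3,0,0,0],
  [1,0,0,-5.3,0,0,0],
  [1,0,0,-5.3,0,0,0],
])

```text
clock: 5.15
position: [626.8, 33.1, 89.8]
orientation: [[0.924, 0.381, 0.0], [0.381, -0.924, 0.0], [0.0, 0.0, -1.0]]
contact_force: [-0.1, 0.1, 1.1]
gripper_width: -0.001
grip_force: 0.0
```

Request:
servo_tool([
  [1,0.2,0.1,-0.6,0,0,0],
  [1,0.2,0.1,-1.0,0,0,0],
  [1,0.2,0.1,-1.3,0,0,0],
  [1,0.2,0.1,-1.5,0,0,0],
  [1,0.2,0.1,-1.5,0,0,0],
])

```text
clock: 5.65
position: [628.7, 34.6, 74.3]
orientation: [[0.924, 0.382, 0.0], [0.382, -0.924, 0.0], [0.0, 0.0, -1.0]]
contact_force: [0.2, 1.4, 2.4]
gripper_width: 0.002
grip_force: 1.1
```

Request:
servo_tool([
  [1,0,0,-0.2,0,0,0],
  [1,0,0,-0.4,0,0,0],
  [1,0,0,-0.4,0,0,0],
])

```text
clock: 5.95
position: [628.7, 34.6, 70.3]
orientation: [[0.924, 0.382, 0.0], [0.382, -0.924, 0.0], [0.0, 0.0, -1.0]]
contact_force: [1.0, 0.8, 3.9]
gripper_width: -0.002
grip_force: 1.9
```

Request:
servo_tool([
  [1,0,0,-0.1,0,0,0],
  [1,0,0,-0.1,0,0,0],
  [1,0,0,-0.1,0,0,0],
])

```text
clock: 6.25
position: [628.7, 34.6, 69.4]
orientation: [[0.924, 0.382, 0.0], [0.382, -0.924, 0.0], [0.0, 0.0, -1.0]]
contact_force: [0.9, 0.7, 4.4]
gripper_width: -0.002
grip_force: 2.1
```

The bell has rung: 4.4 N at 7.6 mm of travel. Next I lift and go to the near end of the rocker.

Request:
servo_tool([
  [1,0,0,3,0,0,0],
  [1,0,0,7,0,0,0],
  [1,-1.6,-4,7,0,0,0],
  [1,-3.2,-8,7,0,0,0],
  [1,-4.8,-12,7,0,0,0],
  [1,-6.6,-16,7,0,0,0],
  [1,-8.3,-19.9,7,0,0,0],
  [1,-8.3,-19.9,7,0,0,0],
  [1,-8.3,-19.9,5,0,0,0],
  [1,-8.3,-19.9,4,0,0,0],
])

```text
clock: 7.25
position: [545.0, -164.2, 107.8]
orientation: [[0.924, 0.382, -0.002], [0.382, -0.924, 0.001], [-0.001, -0.001, -1.0]]
contact_force: [-0.5, -0.9, -1.5]
gripper_width: 0.002
grip_force: 0.0
```

Request:
servo_tool([
  [1,0,0,-1,0,0,0],
  [1,0,0,-1.8,0,0,0],
  [1,0,0,-2.2,0,0,0],
  [1,0,0,-2.5,0,0,0],
  [1,0,0,-2.8,0,0,0],
  [1,0,0,-2.9,0,0,0],
  [1,0,0,-2.9,0,0,0],
])

```text
clock: 7.95
position: [545.6, -164.4, 80.3]
orientation: [[0.924, 0.382, 0.0], [0.382, -0.924, -0.0], [0.0, 0.0, -1.0]]
contact_force: [-1.1, 0.2, 1.6]
gripper_width: -0.001
grip_force: 0.5
```

Request:
servo_tool([
  [1,0,0,-0.1,0,0,0],
  [1,0,0,-0.2,0,0,0],
  [1,0,0,-0.2,0,0,0],
])

```text
clock: 8.25
position: [545.5, -164.5, 78.2]
orientation: [[0.924, 0.382, -0.0], [0.382, -0.924, 0.0], [-0.0, -0.0, -1.0]]
contact_force: [-2.8, -0.2, 0.4]
gripper_width: 0.001
grip_force: 1.2
```

Request:
servo_tool([
  [1,0,0,-0.1,0,0,0],
  [1,0,0,-0.2,0,0,0],
  [1,0,0,-0.2,0,0,0],
])

```text
clock: 8.55
position: [545.7, -164.6, 77.3]
orientation: [[0.924, 0.382, 0.0], [0.382, -0.924, -0.0], [0.0, 0.0, -1.0]]
contact_force: [-9.1, 2.3, 14.1]
gripper_width: -0.002
grip_force: 7.8
```

At the stop (14 N). Lift, retreat and check.

Request:
servo_tool([
  [1,0,0,2,0,0,0],
  [1,0,0,6,0,0,0],
  [1,0,0,10,0,0,0],
  [1,-3,-4,13,0,0,0],
  [1,-6,-8,15,0,0,0],
  [1,-9,-12,15,0,0,0],
  [1,-12,-16,15,0,0,0],
  [1,-15,-20,15,0,0,0],
  [1,-15,-20,15,0,0,0],
  [1,-15,-20,15,0,0,0],
])

```text
clock: 9.55
position: [394.7, -365.7, 226.2]
orientation: [[0.925, 0.379, 0.0], [0.379, -0.925, -0.0], [0.0, 0.0, -1.0]]
contact_force: [0.5, -0.8, -0.6]
gripper_width: -0.001
grip_force: 0.0
```

```bash
python3 - <<'E'
from h import *
grab('top','t2')
for n,u,v in [('far',409,177),('mid',406,197),('near',403,218),('nfar',439,188),('nnear',436,214),('bell',306,178)]: print(n,w('t2',u,v,r=1).round(1))
E
```

```text
far [ 626.2 -174.9   77. ]
mid [ 586.2 -169.3   70.2]
near [ 544.1 -163.7   63.3]
nfar [ 604.9 -237.    71.5]
nnear [ 551.7 -229.5   71.3]
bell [625.   33.6  65.5]
```

View pics/t2.png

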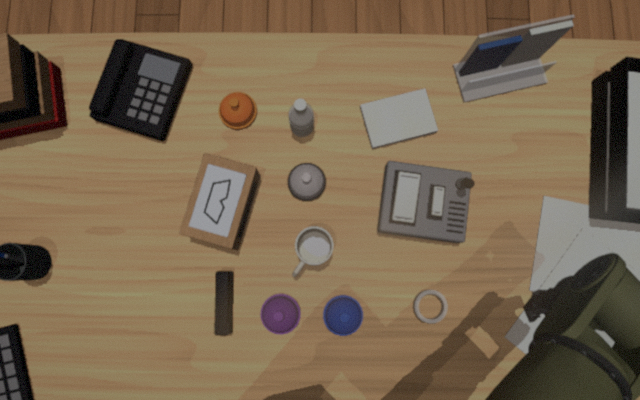

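The picture shows the steel bell still at (307,181). The wide rocker is off again, with its far end at 77 mm and near end at 63 mm. Everything else is where it was and the arm is clear.

```bash
python3 -c "
from workcell import ctrl;print(ctrl.finish_job())"
```

```text
the job is handed in; nothing more can be done
None
```

I switched the intercom on, rang the steel bell, switched the intercom off and handed the job in after about 10 s of robot time; the bell and the other things look unmoved in the last picture, but no verdict came back.

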